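Dry-fit the big parts on an amplifier board

ROBOT

A 7-joint arm with a two-finger parallel gripper is mounted at the origin on the work surface. World frame = base frame: x ahead of the robot, y to its left, z up, the work surface at z = 0. Lengths are in m, angles in rad, forces in N, time in s.
With the tool pointing down it reaches from about 0.4 to 0.85 m from the base axis. Payload 4.5 kg.
Tool frame: the origin (TCP) lies on the centre line of the jaws, within the pads' length; the fingertips stand 17 mm ahead of it and the grasp point (between the pads) lies 2 mm behind it (r.tip_reach is the distance from the TCP to the fingertips, in m); z points along the fingers, y is the line along which they close (so a half turn about z gives the same grasp; the last joint's range is limited). The gripper opens to 88 mm and grips with 3 to 60 N. Pads are 18 mm wide; open, the fingers measure 123 mm over their backs; the gripper's body (75 mm by 187 mm) begins 45 mm behind the grasp point.
Start: joints at [1.35, 0.689, -0.195, 1.565, 0.157, 0.902, -0.215], TCP at [0.158, -0.605, 0.256] pointing down, gripper open.
Joint ranges: [-3.01, 3.01], [-0.46, 2.08], [-1.47, 1.51], [0.13, 2.56], [-1, 4.14], [0.04, 2.09], [-2.66, 2.66]. Speed limits (rad/s): [2.57, 2.57, 3.14, 3.14, 3.14, 3.14, 3.14].

INTERFACE

Orientations are given as a unit quaternion [x, y, z, w].
In Python, from plant import r gives the robot as it stands.
- The arm moves only by the tool step_arm, never from a script. Its argument "steps" is a list of rows, each a list of 7 numbers: the shift along the tool's x, y, z in cm, then the turn, a rotation vector about the tool's x, y, z in degrees, then the gripper's target within -1 to 1 (shut at 1, half-way at 0, fully open at -1). A call has 1 to 8 rows; each row shifts and turns the commanded pose from where the row before left it, along the tool's axes as they then stand; what a row does not reach is not made up. A row lasts 1/8 s, in which the tool goes at most 62.5 mm and 10.7 degrees, less where a joint would pass 70% of its speed; a pose out of reach is approached as far as the arm can. A call with a gripper value outside its range is refused whole. The fingers move at their own pace and stop on an object; "force" is the grip in N (left out, the last holds). Time passes only in rows, so rows that do not move let the fingers close. It gives the time, the measured TCP pose, the force, the opening and the grip force at its end, in the units of the state.
- r.get_state(): the state, without advancing time (a new reading comes with each control period).
- r.snapshot(name): name is "side" or "top" or "wrist"; returns a dict with "pixels" (400x640x3 uint8, red, green, blue), "fx", "fy", "cx", "cy" (pixels), "cam_to_world" (4x4, takes a point from camera to world coordinates). Camera axes: x right, y down, z forward; pixel columns grow to the right and rows downward; lengths in m; the calibration is good to about 2 mm. A picture is of the moment at which its call begins. There is no depth.
- r.finish_job(): hands the job in; it is judged then, once.
The state is a dict: "clock": time; "q": joint angles; "qd": joint speeds; "joint_torque": joint torques, N m; "tool_pos": TCP position; "eef_rot": TCP orientation; "contact_force": force on the tool from outside, world axes, zero at the start; "moment": the same for the moment, N m; "opening": opening from 0.0 (shut) to 1.0 (fully open); "finger_force": force on a finger pad.
Only numpy, scipy, OpenCV 4.12 (cv2) and the standard library are available. Lean on these libraries where they do the work, as an engineer would, in place of code of your own. Each camera call takes 0.05 s, during which the arm holds its last target. There are 200 camera calls.

TASK

Lay out the big parts on the green amplifier board, each upright and centred in its white square: the copper-topped power module between the transformer and the green terminal block with the finned heat sink centred on top of it, the red film capacitor in front of the transformer (on the robot's side of it), and the black can capacitor in front of the terminal block. The module, the heat sink's fins and the red capacitor are to lie with their long direction left to right, parallel to the board's front edge, and the solder spool and the orange meter beside the work must stay where they are.

Things in the scene. Friction and masses are not known exactly. Their poses are not given: they have to be found in the camera images.
- board: Fixed green circuit board on a black base, 210 (x) by 300 (y) mm, top 10 mm above the work surface. Origin: centre of its underside. x points away from the robot, y left, z up; turned up to 7 degrees. Three like white squares, 58 mm wide, are printed on it: the middle one of the back row at board x +50, y 0 mm; two in the front row at x -55, y +105 and -105 mm.
- transformer: Fixed toroidal transformer on the board: squat copper-brown drum, 75 mm diameter, 38 mm tall, yellow top with a steel disc. At the left or right end of the board's back row (board x +50, y +105 or -105 mm). Origin: centre of its underside, on the board's top; axes parallel to the board's. The white square in front of it is centred 105 mm from its origin along -x.
- terminal: Fixed bright-green screw terminal block on the board, 24 (x) by 62 (y) mm, 18 mm tall, five steel screws on top. At the other end of the back row from the transformer. Origin: centre of its underside, on the board's top; axes parallel to the board's. The white square in front of it is centred 105 mm from its origin along -x.
- module_mid (a point): Centre, half-way up, of the loose power module: black brick 44 mm (x) by 54 mm (y, its long direction) by 24 mm tall, with a flat copper plate on top, about 0.1 kg. z points up; starts standing on the blue mat (top 2 mm above the work surface), turned any way.
- sink_mid (a point): Centre, half-way up, of the loose aluminium heat sink: 40 (x) by 46 (y) mm, 30 mm tall: 6 mm base, above it four upright 3 mm fins running along its y (long direction), the outer two on its +x and -x faces. About 0.07 kg. z points up; starts standing on the blue mat (top 2 mm above the work surface), turned any way.
- film_mid (a point): Centre, half-way up, of the loose red box-shaped film capacitor: 22 mm (x) by 42 mm (y, its long direction) by 34 mm tall, about 0.04 kg. z points up; starts standing on the blue mat (top 2 mm above the work surface), turned any way.
- can_mid (a point): Centre, half-way up, of the loose black round can capacitor with a silver top: 35 mm diameter, 50 mm tall, about 0.07 kg. z points up; starts standing on the blue mat (top 2 mm above the work surface), turned any way.
- spool_mid (a point): Centre of a loose blue solder spool, 52 mm diameter, 34 mm tall, standing beyond the work. Leave it alone.
- meter_mid (a point): Centre of a loose orange hand-held meter lying flat beyond the work, 65 by 130 mm, 28 mm tall. Leave it alone.
Mind the look-alikes: they are no part of the job. There is more than one size of the part that bears module_mid; the job needs the middle-sized. Of the things that look like the part that bears film_mid, take the one that is farthest to the robot's right at the start.

How it is judged:
At the end, for the whole second after the job is handed in: All upright and at rest: module within 12 mm of the middle square's centre, heat sink on the module within 10 mm of its centre, red capacitor and black can within 12 mm of the centres of the squares in front of transformer and terminal block; all but the can parallel to the board within 12 degrees (x of module_mid in the frame of board between 0.038 and 0.062 m and y of module_mid in the frame of board between -0.012 and 0.012 m and z of module_mid in the frame of board between 0.018 and 0.026 m and x of sink_mid in the frame of module_mid between -0.01 and 0.01 m and y of sink_mid in the frame of module_mid between -0.01 and 0.01 m and z of sink_mid in the frame of module_mid between 0.023 and 0.031 m and x of film_mid in the frame of transformer between -0.117 and -0.093 m and y of film_mid in the frame of transformer between -0.012 and 0.012 m and z of film_mid in the frame of transformer between 0.013 and 0.021 m and x of can_mid in the frame of terminal between -0.117 and -0.093 m and y of can_mid in the frame of terminal between -0.012 and 0.012 m and z of can_mid in the frame of terminal between 0.021 and 0.029 m and angle between the y axis of each of module_mid, sink_mid, film_mid and the y axis of board, either way round below 0.21 rad and angle between each of module_mid, sink_mid, film_mid, can_mid's own z axis and vertical below 0.1 rad and linear speed of each of module, sink, film, can below 0.02 m/s); the robot touches nothing.
It fails at once if the solder spool is moved by more than 15 mm (distance of spool_mid from where it was at the start of the episode above 0.015 m).
It fails at once if the orange meter is moved by more than 15 mm (distance of meter_mid from where it was at the start of the episode above 0.015 m).
It also fails if it takes over 112 s, if anything falls off the work surface, if the arm or the gripper's body presses on something with over 40 N, if the wrist force passes 120 N, or if a joint passes its speed limit or range.

## Working session

There is one attempt and no reset: what is moved stays moved. The work goes in short steps, Python scripts to look and compute and a tool call to move; the robot and the scene stay as the last step left them, time stands still between calls to the robot, and variables do not carry over. Pictures are saved under pics/ and viewed, at most 14 in all, crops included, and the job is handed in when it is done.

Besides the shell and the picture viewer there is one more tool, called after ">>>" as name(argument=value, ...), one argument or row to a line, values as JSON. step_arm: Moves the arm, as the interface text tells. Its arguments: {"type":"object","properties":{"steps":{"type":"array","items":{"type":"array","items":{"type":"number"}}},"force":{"type":"number"}},"required":["steps"]}

```bash
mkdir -p pics; ls; python3 - <<'E'
from plant import r
import cv2,numpy as np
for n in("top","side"):
    s=r.snapshot(n); cv2.imwrite(f"pics/{n}0.png",s["pixels"][:,:,::-1]); np.savez(f"{n}0.npz",**s)
    print(n,s["fx"],s["cx"],s["cy"],np.round(s["cam_to_world"],3).tolist())
print(r.get_state(),r.tip_reach)
E
```

```text
pics
top 400.8469304644306 318.10583649184673 198.653478621313 [[-0.015, -0.987, 0.158, 0.435], [-1.0, 0.017, 0.014, -0.057], [-0.016, -0.158, -0.987, 0.906], [0.0, 0.0, 0.0, 1.0]]
side 424.5432467790777 317.4607912858351 207.14923013071822 [[0.868, -0.384, 0.315, 0.267], [-0.496, -0.649, 0.577, -0.563], [-0.018, -0.657, -0.754, 0.734], [0.0, 0.0, 0.0, 1.0]]
{'clock': 0.1, 'q': array([ 1.34979883,  0.6898695 , -0.19452218,  1.56620446,  0.1573101 ,
        0.90253114, -0.21511295]), 'qd': array([ 0.00069205, -0.00041501,  0.00048558, -0.00172333, -0.00015068,
       -0.00165527, -0.00051483]), 'joint_torque': array([-2.39681853e-03, -5.28492665e+01, -1.27149906e+00, -1.53835505e+01,
       -5.26231283e-02,  2.01137365e-03,  2.57853617e-05]), 'tool_pos': array([ 0.15735466, -0.6043204 ,  0.25501886]), 'eef_rot': array([ 9.91891176e-01,  1.27087525e-01, -1.67635809e-04, -7.92759544e-04]), 'contact_force': array([-1.07341107, -0.24666439,  0.0205282 ]), 'moment': array([ 0.00079036,  0.01987281, -0.02752157]), 'finger_force': 0.0, 'opening': 1.004912637147757} 0.017
```

View pics/top0.png

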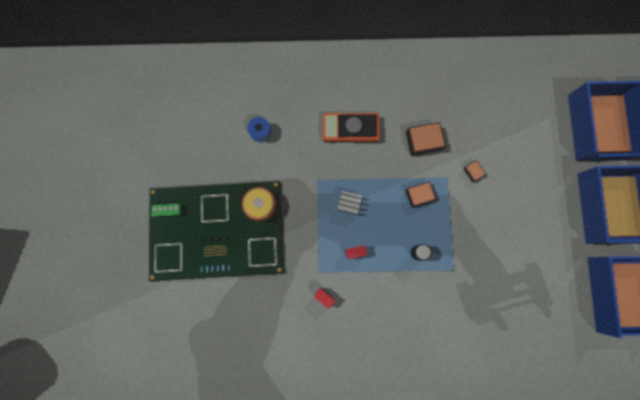

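View pics/side0.png

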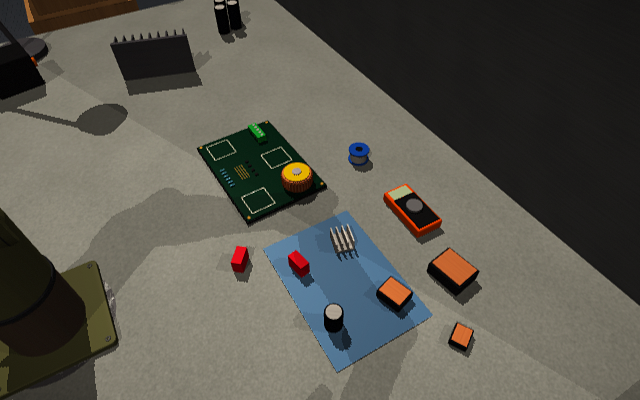

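The top view shows the board at (217,230), terminal (165,210) at its left end and transformer (258,204) at its right.
- **Copper-topped bricks:** (426,138) is the largest, (422,194) on the mat is the middle-sized, and (475,171) is the smallest. I take (422,194).
- **Red boxes:** (356,253) is on the mat and (325,298) is off it. Image right is the robot's right, so I take (356,253).
- **Others:** sink (351,203), can (422,253), spool (260,128), meter (351,127).

```bash
cat > h.py <<'E'
import numpy as np,cv2
from scipy.spatial.transform import Rotation as R
def cast(s,px,z):
    px=np.atleast_2d(px).astype(float)
    d=np.c_[(px[:,0]-s["cx"])/s["fx"],(px[:,1]-s["cy"])/s["fy"],np.ones(len(px))]
    T=np.asarray(s["cam_to_world"]); d=d@T[:3,:3].T; o=T[:3,3]
    return o+d*((z-o[2])/d[:,2])[:,None]
def hsv(s): return cv2.cvtColor(np.ascontiguousarray(s["pixels"]),cv2.COLOR_RGB2HSV)
def blobs(m,amin):
    c,_=cv2.findContours(m.astype(np.uint8),cv2.RETR_EXTERNAL,cv2.CHAIN_APPROX_NONE)
    return [k for k in c if cv2.contourArea(k)>amin]
def rect(s,k,z):
    """min rect of contour cast on z: centre, (long,short) mm, angle of long direction deg"""
    P=cast(s,k.reshape(-1,2),z)[:,:2]
    (c,(w,h),a)=cv2.minAreaRect((P*1000).astype(np.float32))
    if w<h: w,h,a=h,w,a+90
    return np.round(c,1),round(w,1),round(h,1),round((a+90)%180-90,1)
E
python3 - <<'E'
from h import *
for n in("top","side"):
    s=dict(np.load(n+"0.npz")); H=hsv(s); h,sa,v=[H[...,i].astype(int) for i in range(3)]
    for nm,m,z,a in [("copper",(h>4)&(h<16)&(sa>110)&(v>100),.026,40),("red",((h<4)|(h>176))&(sa>160)&(v>100),.036,30),("yellow",(h>15)&(h<30)&(sa>120)&(v>120),.048,100),("termgreen",(h>50)&(h<75)&(v>100)&(sa>100),.028,40),("blue",(h>108)&(h<125)&(sa>150),.017,60)]:
        for k in blobs(m,a):
            x,y,w,hh=cv2.boundingRect(k); print(n,nm,(x+w//2,y+hh//2),rect(s,k,z))
    w=(sa<70)&(v>100)
    reg=np.zeros_like(w)
    if n=="top": reg[185:275,152:282]=1
    else: reg[125:220,200:310]=1
    for k in blobs(w&reg,150): print(n,"sq",rect(s,k,.01),cv2.boundingRect(k))
s=dict(np.load("top0.npz"));t=dict(np.load("side0.npz"))
a=cv2.resize(s["pixels"][110:280,310:500],None,fx=2.1,fy=2.1,interpolation=2)
b=cv2.resize(t["pixels"][210:370,225:490],None,fx=1.5,fy=1.5,interpolation=2)
o=np.zeros((600,400,3),np.uint8);o[:a.shape[0],:a.shape[1]]=a;o[360:600,:398]=b[:240];cv2.imwrite("pics/crop.png",o[:,:,::-1])
E
```

```text
top copper (627, 295) (array([ 360. , -701.2]), 126.2, 53.6, -1.1)
top copper (421, 194) (array([ 583.5, -273.1]), 49.1, 37.9, -72.5)
top copper (475, 171) (array([ 633.8, -396.4]), 34.1, 27.4, 29.6)
top copper (427, 137) (array([ 713.7, -292.9]), 69.0, 54.2, -81.3)
top copper (351, 127) (array([ 742.1, -122.2]), 128.3, 64.5, 88.9)
top copper (611, 124) (array([ 738.1, -709.4]), 130.4, 68.7, 0.3)
top red (324, 298) (array([362.1, -53.9]), 37.2, 17.4, 50.1)
top red (356, 252) (array([ 457.5, -124.2]), 37.6, 15.9, -78.5)
top yellow (258, 203) (array([566.6,  87. ]), 63.9, 63.2, 0.2)
top yellow (622, 207) (array([ 545.4, -692. ]), 123.0, 63.1, 0.2)
top termgreen (165, 212) (array([551.6, 297.2]), 60.3, 11.4, -87.4)
top blue (615, 297) (array([ 355.9, -683.1]), 164.6, 107.6, -0.9)
top blue (610, 204) (array([ 555.4, -697.9]), 170.0, 133.6, -0.9)
top blue (259, 128) (array([748. ,  91.3]), 44.6, 44.6, -71.9)
top blue (589, 127) (array([ 733.2, -665.1]), 57.5, 20.2, -6.8)
top blue (584, 98) (array([ 806.5, -661.6]), 74.1, 38.7, -12.4)
top blue (617, 120) (array([ 752. , -732.8]), 187.8, 10
[... 394 characters left out ...]
41.2, 19.5, -79.4)
side red (239, 255) (array([359.8, -57.5]), 41.2, 20.8, 49.9)
side yellow (296, 172) (array([565.6,  83.4]), 62.0, 60.7, 25.3)
side termgreen (256, 130) (array([556.9, 294. ]), 60.6, 23.3, -88.6)
side blue (358, 154) (array([742.4,  88.4]), 83.9, 48.8, 53.7)
side sq (array([504.9,  14.3]), 97.6, 44.3, -30.6) (265, 204, 45, 16)
side sq (array([461.3,  80.6]), 62.5, 61.2, -87.5) (241, 187, 35, 27)
side sq (array([363.8, 168.3]), 247.7, 80.0, -87.7) (200, 156, 43, 64)
side sq (array([561.5, 190. ]), 62.7, 61.7, -88.2) (261, 147, 31, 22)
side sq (array([656.7, 218.5]), 189.3, 83.2, -87.5) (273, 125, 37, 41)
side sq (array([474.6, 345.5]), 130.8, 83.4, -31.1) (200, 125, 48, 21)
```

View pics/crop.png

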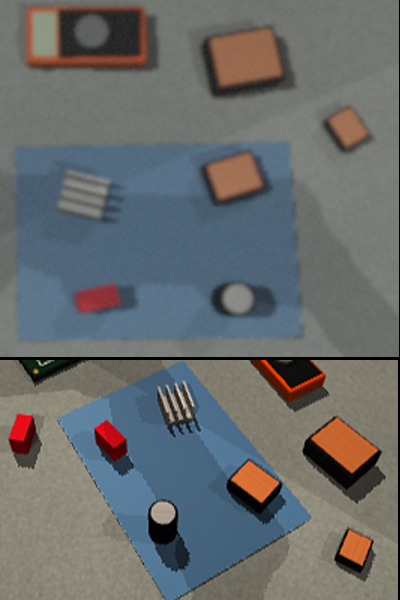

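The crop confirms it. The middle-sized module on the mat reads about 54×44 mm, against roughly 70 and 34 mm for the other two. The red box on the mat is the one farther to the robot's right. First I turn the wrist so the jaws close along world x.

>>> step_arm(
  steps=[
    [0,0,0,0,0,-10.5,-1],
    [0,0,0,0,0,-10.5,-1],
    [0,0,0,0,0,-10.5,-1],
    [0,0,0,0,0,-10.5,-1],
    [0,0,0,0,0,-10.5,-1],
    [0,0,0,0,0,-10.5,-1],
    [0,0,0,0,0,-10.5,-1],
    [0,0,0,0,0,-10.5,-1],
  ],
  force=25,
)

```text
clock: 1.1
tool_pos: [0.1572, -0.6046, 0.2552]
eef_rot: [0.65, 0.76, 0.0, -0.001]
contact_force: [0.3, 0.1, -0.1]
opening: 0.998
finger_force: 0.0
```

```bash
cat >> h.py <<'E'
def to(r,x,y,z,yaw):
    """print tool-frame shift (cm) and turn about tool z (deg), so TCP -> x,y,z (mm), tool y at yaw deg from world x"""
    st=r.get_state(); M=R.from_quat(st["eef_rot"]); p=M.inv().apply(np.array([x,y,z])/1000-st["tool_pos"])*100
    Y=M.as_matrix()[:,1]; cur=np.degrees(np.arctan2(Y[1],Y[0]))
    G=R.from_euler("z",yaw,degrees=True).as_matrix()@np.array([[0,1,0],[1,0,0],[0,0,-1.]])
    rv=(M.inv()*R.from_matrix(G)).as_rotvec(degrees=True)
    print("clock",round(st["clock"],2),"pos",np.round(st["tool_pos"]*1000,1),"yaw",round(cur,1),"q7",round(st["q"][6],2),"F",np.round(st["contact_force"],1),"op",round(st["opening"]*88,1),"-> shift cm",np.round(p,2),"turn",np.round(rv,1))
E
python3 - <<'E'
from h import *
from plant import r
to(r,584,-274.5,200,17)
for n in("top","side"):
    s=dict(np.load(n+"0.npz")); H=hsv(s); h,sa,v=[H[...,i].astype(int) for i in range(3)]
    m=(sa<60)&(v>110); reg=np.zeros_like(m)
    if n=="top": reg[185:268,330:440]=1
    else: reg[220:335,320:360]=1
    for k in blobs(m&reg,15):
        print(n,cv2.boundingRect(k),"z52",rect(s,k,.052),"z32",rect(s,k,.032))
E
```

```text
clock 1.1 pos [ 157.2 -604.6  255.2] yaw 8.9 q7 0.98 F [ 0.3  0.1 -0.1] op 87.8 -> shift cm [25.97 47.29  5.53] turn [-0.  -0.1 -8.1]
top (417, 246, 13, 13) z52 (array([ 454.5, -263.9]), 25.3, 25.2, -3.1) z32 (array([ 455. , -268.8]), 25.9, 25.7, -3.1)
top (337, 205, 21, 8) z52 (array([ 549.4, -106.8]), 44.7, 8.4, 74.8) z32 (array([ 552.1, -108. ]), 45.7, 8.6, 74.8)
top (338, 200, 21, 8) z52 (array([ 560.6, -109.5]), 44.2, 7.8, 75.9) z32 (array([ 563.5, -110.8]), 45.3, 8.0, 75.9)
top (339, 191, 24, 12) z52 (array([ 576.3, -115. ]), 47.2, 18.6, 73.5) z32 (array([ 579.6, -116.4]), 48.3, 19.1, 73.5)
side (326, 304, 16, 15) z52 (array([ 455.6, -265.3]), 26.9, 26.4, 59.5) z32 (array([ 461.2, -256.6]), 27.7, 27.1, 59.5)
side (330, 227, 11, 24) z52 (array([ 540.8, -130.7]), 60.4, 6.5, 73.8) z32 (array([ 548.8, -118. ]), 62.1, 6.6, 73.8)
side (335, 226, 12, 24) z52 (array([ 551.8, -134.5]), 60.5, 6.2, 76.2) z32 (array([ 560.1, -121.9]), 62.3, 6.4, 76.2)
side (341, 225, 12, 24) z52 (array([ 562.8, -138. ]), 61.1, 6.1, 75.4) z32 (array([ 571.5, -125.5]), 62.9, 6.3, 75.4)
side (347, 224, 8, 17) z52 (array([ 575.4, -132.7]), 42.8, 3.9, 75.0) z32 (array([ 584.4, -120. ]), 44.0, 4.0, 75.0)
```

>>> step_arm(
  steps=[
    [2.9,5.3,0,0,0,0,-1],
    [2.9,5.3,0,0,0,0,-1],
    [2.9,5.3,0,0,0,0,-1],
    [2.9,5.3,0,0,0,0,-1],
    [2.9,5.3,0,0,0,0,-1],
    [2.9,5.3,0,0,0,0,-1],
    [2.9,5.3,0,0,0,0,-1],
    [2.9,5.3,0,0,0,0,-1],
  ],
)

```text
clock: 2.1
tool_pos: [0.5432, -0.3109, 0.2553]
eef_rot: [0.652, 0.758, -0.0, -0.0]
contact_force: [0.9, -0.6, 0.1]
opening: 0.998
finger_force: 0.0
```

>>> step_arm(
  steps=[
    [2.8,4.9,0,0,0,0,-1],
    [0,0,0,0,0,-8,-1],
    [0,0,5.5,0,0,0,-1],
    [0,0,0,0,0,0,-1],
    [0,0,0,0,0,0,-1],
  ],
)

```text
clock: 2.72
tool_pos: [0.5869, -0.2772, 0.2018]
eef_rot: [0.598, 0.802, 0.0, 0.0]
contact_force: [0.0, 0.8, 0.7]
opening: 1.004
finger_force: 0.0
```

```bash
python3 - <<'E'
from h import *
from plant import r
to(r,584,-274.5,22,17)
s=r.snapshot("wrist"); cv2.imwrite("pics/w1.png",s["pixels"][:,:,::-1])
H=hsv(s); h,sa,v=[H[...,i].astype(int) for i in range(3)]
for k in blobs((h>4)&(h<16)&(sa>110)&(v>100),400): print(cv2.boundingRect(k),rect(s,k,.026))
E
```

```text
clock 2.73 pos [ 586.9 -277.2  201.8] yaw 16.6 q7 0.23 F [0.  0.8 0.7] op 88.3 -> shift cm [ 0.35 -0.21 17.98] turn [ 0.1  0.  -0.4]
(398, 203, 64, 61) (array([ 716., -295.]), 69.6, 55.6, -80.6)
(297, 162, 39, 47) (array([ 584.3, -275.8]), 48.3, 38.6, -73.1)
(466, 0, 124, 156) (array([ 742.3, -124.9]), 128.8, 65.3, 89.6)
```

View pics/w1.png

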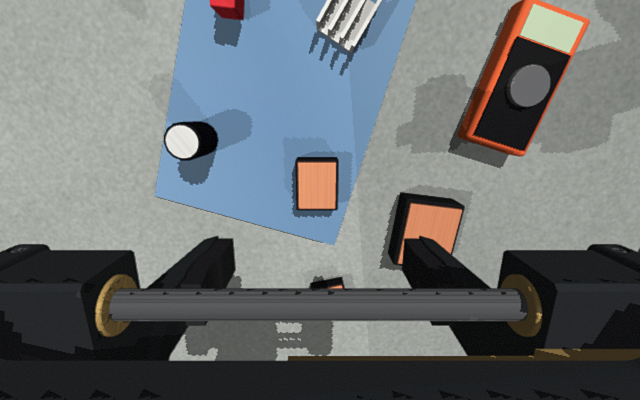

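The wrist view shows the middle module at (317,184), square between the jaws, with its centre at (584,-276) agreeing with the earlier fix. The large brick at (430,230) is clear of the fingers. Descending and gripping.

>>> step_arm(
  steps=[
    [0.2,-0.2,5.5,0,0,0,-1],
    [0,0,5.5,0,0,0,-1],
    [0,0,5,0,0,0,-1],
    [0,0,2,0,0,0,-1],
    [0,0,0,0,0,0,1],
    [0,0,0,0,0,0,1],
    [0,0,0,0,0,0,1],
    [0,0,0,0,0,0,1],
  ],
  force=25,
)

```text
clock: 3.78
tool_pos: [0.5843, -0.276, 0.0215]
eef_rot: [0.598, 0.802, 0.0, 0.001]
contact_force: [-0.4, 0.2, -0.3]
opening: 0.571
finger_force: 0.0
```

>>> step_arm(
  steps=[
    [0,0,0,0,0,0,1],
    [0,0,-3,0,0,0,1],
    [0,0,-5,0,0,0,1],
    [0,0,-5,0,0,0,1],
    [0,0,0,0,0,7,1],
    [0,0,0,0,0,7,1],
    [0,0,0,0,0,0,1],
  ],
)

```text
clock: 4.65
tool_pos: [0.5836, -0.2756, 0.1507]
eef_rot: [0.69, 0.723, -0.0, -0.0]
contact_force: [0.1, -0.4, -0.6]
opening: 0.499
finger_force: 25.0
```

```bash
python3 - <<'E'
from h import *
from plant import r
to(r,561.5,190,150,2.5)
E
```

```text
clock 4.65 pos [ 583.6 -275.6  150.7] yaw 2.7 q7 -0.01 F [ 0.1 -0.4 -0.6] op 43.9 -> shift cm [ 4.661e+01 -2.000e-02  5.000e-02] turn [-0.   0.   0.2]
```

>>> step_arm(
  steps=[
    [4,0,0,0,0,0,1],
    [6,0,0,0,0,0,1],
    [6.2,0,0,0,0,0,1],
    [6.2,0,0,0,0,0,1],
    [6.2,0,0,0,0,0,1],
    [6,0,0,0,0,0,1],
    [6,0,0,0,0,0,1],
    [6,0,0,0,0,0,1],
  ],
)

```text
clock: 5.65
tool_pos: [0.5624, 0.1917, 0.1504]
eef_rot: [0.69, 0.724, -0.0, -0.0]
contact_force: [1.8, -0.1, -1.1]
opening: 0.499
finger_force: 25.0
```

>>> step_arm(
  steps=[
    [0,0,0,0,0,0,1],
    [0,0,0,0,0,0,1],
  ],
)

```text
clock: 5.9
tool_pos: [0.5624, 0.1892, 0.1502]
eef_rot: [0.69, 0.724, -0.001, 0.0]
contact_force: [1.3, -0.1, -2.2]
opening: 0.499
finger_force: 25.0
```

```bash
python3 - <<'E'
from h import *
from plant import r
to(r,561.5,190,30,2.5)
s=r.snapshot("wrist"); cv2.imwrite("pics/w2.png",s["pixels"][:,:,::-1])
s=r.snapshot("side"); np.savez("side1.npz",**s)
H=hsv(s); h,sa,v=[H[...,i].astype(int) for i in range(3)]
m=((sa<70)&(v>100)); reg=np.zeros_like(m); reg[125:215,200:310]=1
for k in blobs(m&reg,150): print("sq",rect(s,k,.01),cv2.boundingRect(k))
E
```

```text
clock 5.9 pos [562.4 189.2 150.2] yaw 2.7 q7 -0.76 F [ 1.3 -0.1 -2.2] op 43.9 -> shift cm [ 0.1  -0.08 12.02] turn [-0.1  0.1  0.2]
sq (array([366.3, 178.4]), 234.4, 75.6, -87.3) (200, 155, 40, 60)
sq (array([618.3, 215.1]), 161.3, 92.6, 61.0) (275, 125, 35, 41)
sq (array([474.6, 345.5]), 130.8, 83.4, -31.1) (200, 125, 48, 21)
```

View pics/w2.png

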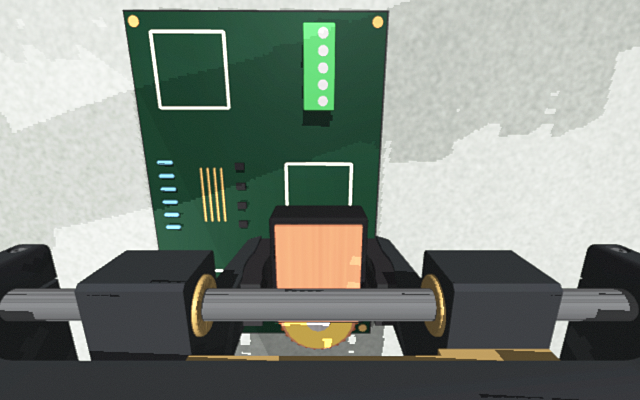

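The wrist view shows the module level in the jaws over the middle square, whose edge is visible at (285–352,163). The front-left square is at (190,69). Lowering and releasing.

>>> step_arm(
  steps=[
    [0.1,-0.1,5,0,0,0,1],
    [0,0,4,0,0,0,1],
    [0,0,2.3,0,0,0,1],
    [0,0,0.7,0,0,0,1],
    [0,0,0,0,0,0,1],
    [0,0,0,0,0,0,-0.3],
    [0,0,0,0,0,0,-0.3],
    [0,0,0,0,0,0,-0.3],
  ],
)

```text
clock: 7.0
tool_pos: [0.5621, 0.1909, 0.0313]
eef_rot: [0.691, 0.723, 0.0, 0.0]
contact_force: [0.3, -0.9, 0.0]
opening: 0.65
finger_force: 0.0
```

>>> step_arm(
  steps=[
    [0,0,0,0,0,0,-0.3],
    [0,0,-3,0,0,0,-1],
    [0,0,-5,0,0,0,-1],
    [0,0,-5,0,0,0,-1],
    [-6,0,0,0,0,0,-1],
    [-6,0,0,0,0,0,-1],
    [-6,0,0,0,0,0,-1],
    [-6,0,0,0,0,0,-1],
  ],
)

```text
clock: 8.0
tool_pos: [0.5725, -0.0509, 0.1609]
eef_rot: [0.691, 0.723, 0.0, 0.0]
contact_force: [0.4, -0.6, -0.6]
opening: 0.997
finger_force: 0.0
```

```bash
python3 - <<'E'
from h import *
from plant import r
to(r,568,-112,150,-15)
s=r.snapshot("wrist"); cv2.imwrite("pics/w3.png",s["pixels"][:,:,::-1])
for n in ("side","top"):
    s=r.snapshot(n)
    H=hsv(s); h,sa,v=[H[...,i].astype(int) for i in range(3)]
    for k in blobs((h>4)&(h<16)&(sa>110)&(v>100),40):
        a=rect(s,k,.034)
        if 0<a[0][1]<300: print(n,cv2.boundingRect(k),a)
E
```

```text
clock 8.0 pos [572.5 -50.9 160.9] yaw 2.6 q7 -0.4 F [ 0.4 -0.6 -0.6] op 87.7 -> shift cm [-6.09 -0.73  1.09] turn [ 0.   0.  17.6]
side (265, 142, 15, 17) (array([561.4, 190.1]), 49.9, 38.1, -88.2)
top (200, 198, 23, 18) (array([561.5, 192.2]), 48.9, 38.5, -88.7)
top (242, 187, 34, 33) (array([567.7,  87.3]), 73.1, 71.4, 89.1)
```

View pics/w3.png

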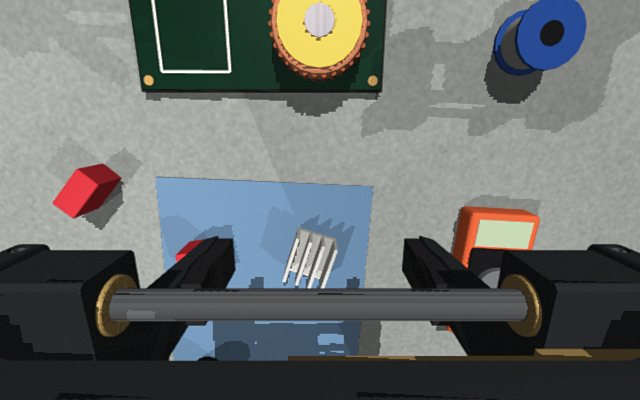

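The wrist view shows the sink at (310,258) standing free between the jaws. The module now measures (561,191) with its yaw within a degree of the board's. Next the sink at (569,-113), yaw -15.

>>> step_arm(
  steps=[
    [-6.2,-0.6,0,0,0,0,-1],
    [0,0,0,0,0,8.8,-1],
    [0,0,0,0,0,8.8,-1],
    [0,0,5,0,0,0,-1],
    [0,0,0,0,0,0,-1],
    [0,0,0,0,0,0,-1],
  ],
)

```text
clock: 8.9
tool_pos: [0.57, -0.1099, 0.1117]
eef_rot: [0.793, 0.609, 0.001, 0.0]
contact_force: [0.5, -0.1, -0.6]
opening: 0.998
finger_force: 0.0
```

```bash
python3 - <<'E'
from h import *
from plant import r
to(r,569.2,-112.9,22,-15)
s=r.snapshot("wrist"); np.savez("w4.npz",**s); print(np.round(np.asarray(s["cam_to_world"])[:3,3],3))
H=hsv(s); h,sa,v=[H[...,i].astype(int) for i in range(3)]
m=(sa<70)&(v>90); m[290:]=0;m[:,:240]=0;m[:,400:]=0
for k in blobs(m,100): print(cv2.boundingRect(k),rect(s,k,.032))
E
```

```text
clock 8.9 pos [ 570.  -109.9  111.7] yaw -14.9 q7 -0.57 F [ 0.5 -0.1 -0.6] op 87.9 -> shift cm [-0.32 -0.01  8.97] turn [ 0.  -0.   0.1]
[ 0.587 -0.044  0.241]
(288, 186, 58, 70) (array([ 567.5, -113.1]), 52.7, 40.9, 75.1)
(240, 0, 160, 257) (array([584. , -60.5]), 172.5, 106.7, 79.2)
```

>>> step_arm(
  steps=[
    [-0.3,-0.1,4,0,0,0,-1],
    [0,0,3.5,0,0,0,-1],
    [0,0,1.4,0,0,0,-1],
    [0,0,0,0,0,0,1],
    [0,0,0,0,0,0,1],
    [0,0,0,0,0,0,1],
    [0,0,0,0,0,0,1],
    [0,0,0,0,0,0,1],
  ],
  force=20,
)

```text
clock: 9.95
tool_pos: [0.5678, -0.1139, 0.022]
eef_rot: [0.793, 0.609, 0.0, 0.0]
contact_force: [-0.6, -0.3, 0.2]
opening: 0.459
finger_force: 0.3
```

>>> step_arm(
  steps=[
    [0,0,0,0,0,0,1],
    [0,0,-3,0,0,0,1],
    [0,0,-5,0,0,0,1],
    [0,0,-5,0,0,0,1],
    [0,0,0,0,0,-8.6,1],
    [0,0,0,0,0,-8.6,1],
    [0,0,0,0,0,0,1],
  ],
)

```text
clock: 10.82
tool_pos: [0.5673, -0.114, 0.1515]
eef_rot: [0.694, 0.72, -0.0, -0.0]
contact_force: [0.3, -0.7, -1.1]
opening: 0.456
finger_force: 20.0
```

```bash
python3 - <<'E'
from h import *
from plant import r
to(r,561.5,191,150,2.3)
E
```

```text
clock 10.82 pos [ 567.3 -114.   151.5] yaw 2.1 q7 -0.32 F [ 0.3 -0.7 -1.1] op 40.1 -> shift cm [30.5   0.54  0.16] turn [-0.  -0.  -0.2]
```

>>> step_arm(
  steps=[
    [5,0.1,0,0,0,0,1],
    [6.1,0.1,0,0,0,0,1],
    [6.1,0.1,0,0,0,0,1],
    [6.1,0.1,0,0,0,0,1],
    [5,0.1,0,0,0,0,1],
    [2.1,0,0,0,0,0,1],
    [0,0,0,0,0,0,1],
    [0,0,0,0,0,0,1],
  ],
)

```text
clock: 11.82
tool_pos: [0.5613, 0.1868, 0.1512]
eef_rot: [0.695, 0.719, -0.001, 0.001]
contact_force: [0.3, -0.4, -1.4]
opening: 0.453
finger_force: 20.0
```

```bash
python3 - <<'E'
from h import *
from plant import r
to(r,561.5,190.3,54.5,2.3)
s=r.snapshot("wrist"); cv2.imwrite("pics/w5.png",s["pixels"][:,:,::-1])
E
```

```text
clock 11.82 pos [561.3 186.8 151.2] yaw 2.0 q7 -0.78 F [ 0.3 -0.4 -1.4] op 39.9 -> shift cm [0.38 0.04 9.67] turn [-0.   0.2 -0.3]
```

View pics/w5.png

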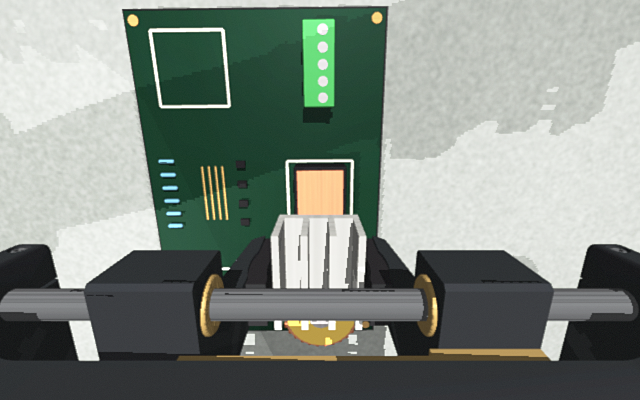

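The sink hangs level at (318,265), fins parallel to the module. The module sits inside its square at (320,190). Lowering the sink onto it.

>>> step_arm(
  steps=[
    [0.3,0,4,0,0,0,1],
    [0,0,3.5,0,0,0,1],
    [0,0,1.6,0,0,0,1],
    [0,0,0.6,0,0,0,1],
    [0,0,0,0,0,0,1],
    [0,0,0,0,0,0,-0.2],
    [0,0,0,0,0,0,-0.2],
    [0,0,0,0,0,0,-0.2],
  ],
)

```text
clock: 12.88
tool_pos: [0.5612, 0.1933, 0.0552]
eef_rot: [0.693, 0.721, 0.0, 0.0]
contact_force: [0.1, -0.3, -0.6]
opening: 0.601
finger_force: 0.0
```

>>> step_arm(
  steps=[
    [0,0,0,0,0,0,-0.2],
    [0,0,-3,0,0,0,-1],
    [0,0,-5,0,0,0,-1],
    [0,0,-5,0,0,0,-1],
    [-6,0,0,0,0,0,-1],
    [-6,0,0,0,0,0,-1],
    [-6,0,0,0,0,0,-1],
    [-6,0,0,0,0,0,-1],
  ],
)

```text
clock: 13.88
tool_pos: [0.57, -0.0486, 0.1849]
eef_rot: [0.693, 0.721, 0.0, 0.0]
contact_force: [0.1, -0.2, -0.4]
opening: 0.998
finger_force: 0.0
```

```bash
python3 - <<'E'
from h import *
from plant import r
to(r,457,-125.5,110,11)
s=r.snapshot("side"); t=r.snapshot("top")
a=cv2.resize(s["pixels"][115:225,195:335],None,fx=4,fy=4,interpolation=2)
cv2.imwrite("pics/s6.png",a[:,:,::-1])
for n,s in (("side",s),("top",t)):
    H=hsv(s); h,sa,v=[H[...,i].astype(int) for i in range(3)]
    for k in blobs(((h<4)|(h>176))&(sa>160)&(v>100),30):print(n,cv2.boundingRect(k),rect(s,k,.036))
E
```

```text
clock 13.88 pos [570.  -48.6 184.9] yaw 2.2 q7 -0.4 F [ 0.1 -0.2 -0.4] op 87.8 -> shift cm [ -7.25 -11.59   7.48] turn [ 0.   0.  -8.8]
side (288, 250, 21, 19) (array([ 457.7, -127.1]), 41.6, 20.9, -78.8)
side (231, 246, 16, 19) (array([359.9, -57.7]), 41.5, 21.0, 50.0)
top (316, 291, 17, 15) (array([362.1, -54.4]), 35.4, 16.3, 44.9)
```

View pics/s6.png

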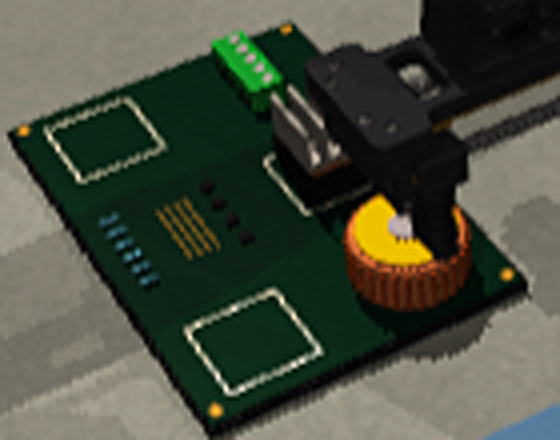

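The side crop shows the sink upright on the module at (305,140), partly hidden by the hand, with both front squares empty. Next is the film capacitor at (457.5,-126.5), yaw 11.

>>> step_arm(
  steps=[
    [-3.7,-5.8,0,0,0,0,-1],
    [-3.7,-5.8,0,0,0,0,-1],
    [0,0,3.5,0,0,-8.8,-1],
    [0,0,4,0,0,0,-1],
    [0,0,0,0,0,0,-1],
    [0,0,0,0,0,0,-1],
  ],
)

```text
clock: 14.72
tool_pos: [0.468, -0.1174, 0.1106]
eef_rot: [0.636, 0.772, 0.0, 0.0]
contact_force: [0.1, 0.8, -0.6]
opening: 1.0
finger_force: 0.0
```

```bash
python3 - <<'E'
from h import *
from plant import r
to(r,457.5,-126.5,23,11)
s=r.snapshot("wrist")
H=hsv(s); h,sa,v=[H[...,i].astype(int) for i in range(3)]
for k in blobs(((h<4)|(h>176))&(sa>160)&(v>100),30):print(cv2.boundingRect(k),rect(s,k,.036),cv2.contourArea(k))
s=r.snapshot("side")
cv2.imwrite("pics/s7.png",cv2.resize(s["pixels"][115:315,195:395],None,fx=3,fy=3,interpolation=2)[:,:,::-1])
E
```

```text
clock 14.72 pos [ 468.  -117.4  110.6] yaw 11.0 q7 -0.35 F [ 0.1  0.8 -0.6] op 88.0 -> shift cm [-0.69 -1.21  8.76] turn [0.1 0.  0. ]
(287, 190, 31, 65) (array([ 457.1, -122.5]), 47.8, 21.1, -79.0) 1815.0
(140, 63, 81, 68) (array([366. , -55.1]), 46.1, 26.4, 49.4) 2438.5
```

View pics/s7.png

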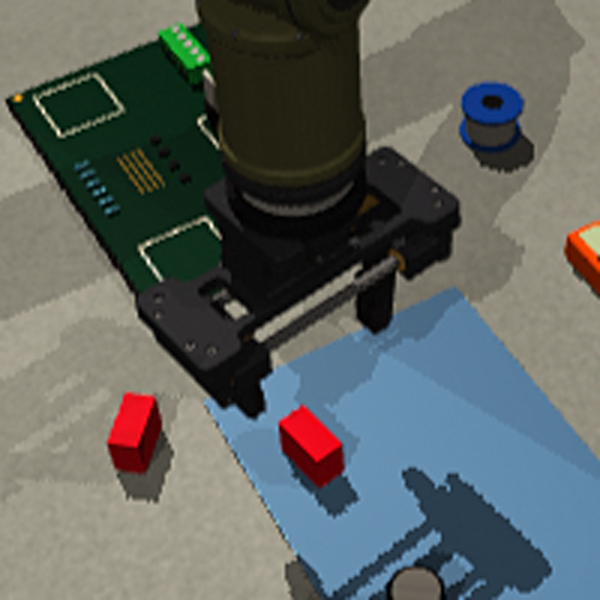

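The crop shows the film capacitor at (312,447) on the mat, free-standing below the jaws. The wrist view confirms (457,-126). Descending.

>>> step_arm(
  steps=[
    [-0.7,-1.2,2,0,0,0,-1],
    [0,0,4,0,0,0,-1],
    [0,0,2.7,0,0,0,-1],
    [0,0,0,0,0,0,1],
    [0,0,0,0,0,0,1],
    [0,0,0,0,0,0,1],
    [0,0,0,0,0,0,1],
    [0,0,0,0,0,0,1],
  ],
  force=15,
)

```text
clock: 15.82
tool_pos: [0.4572, -0.1272, 0.0232]
eef_rot: [0.636, 0.772, 0.0, 0.0]
contact_force: [0.1, 0.2, -0.6]
opening: 0.456
finger_force: 0.0
```

>>> step_arm(
  steps=[
    [0,0,0,0,0,0,1],
    [0,0,0,0,0,0,1],
    [0,0,0,0,0,0,1],
    [0,0,-3,0,0,0,1],
    [0,0,-5,0,0,0,1],
    [0,0,-5,0,0,0,1],
    [0,0,0,0,0,8.7,1],
    [0,0,0,0,0,0,1],
  ],
)

```text
clock: 16.82
tool_pos: [0.4567, -0.1275, 0.1531]
eef_rot: [0.692, 0.721, -0.0, 0.0]
contact_force: [-0.2, -0.3, -0.7]
opening: 0.249
finger_force: 15.0
```

```bash
python3 - <<'E'
from h import *
from plant import r
to(r,461.2,80.5,150,2.3)
E
```

```text
clock 16.82 pos [ 456.7 -127.5  153.1] yaw 2.3 q7 -0.43 F [-0.2 -0.3 -0.7] op 21.9 -> shift cm [20.76  1.3   0.29] turn [0. 0. 0.]
```

>>> step_arm(
  steps=[
    [4,0.3,0,0,0,0,1],
    [6,0.4,0,0,0,0,1],
    [6,0.4,0,0,0,0,1],
    [4.6,0.2,0,0,0,0,1],
    [0,0,0,0,0,0,1],
    [0,0,0,0,0,0,1],
  ],
)

```text
clock: 17.58
tool_pos: [0.4609, 0.0782, 0.152]
eef_rot: [0.692, 0.722, -0.001, -0.0]
contact_force: [-0.5, 0.4, 0.0]
opening: 0.248
finger_force: 15.0
```

```bash
python3 - <<'E'
from h import *
from plant import r
to(r,461.2,79.5,31.7,2.3)
E
```

```text
clock 17.57 pos [460.9  78.2 152. ] yaw 2.4 q7 -0.81 F [-0.5  0.4  0. ] op 21.8 -> shift cm [ 0.15  0.06 12.03] turn [-0.1  0.1  0.1]
```

>>> step_arm(
  steps=[
    [0.1,0,5,0,0,0,1],
    [0,0,4,0,0,0,1],
    [0,0,2.3,0,0,0,1],
    [0,0,0.7,0,0,0,1],
    [0,0,0,0,0,0,1],
    [0,0,0,0,0,0,0.1],
    [0,0,0,0,0,0,0.1],
    [0,0,0,0,0,0,0.1],
  ],
)

```text
clock: 18.58
tool_pos: [0.4619, 0.0803, 0.0333]
eef_rot: [0.693, 0.721, 0.0, 0.0]
contact_force: [0.5, 0.8, 0.2]
opening: 0.45
finger_force: 0.0
```

>>> step_arm(
  steps=[
    [0,0,0,0,0,0,0.1],
    [0,0,-3,0,0,0,-0.2],
    [0,0,-5,0,0,0,-1],
    [0,0,-5,0,0,0,-1],
    [-6,0,0,0,0,0,-1],
    [-6,0,0,0,0,0,-1],
    [-6,0,0,0,0,0,-1],
    [-6,0,0,0,0,0,-1],
  ],
)

```text
clock: 19.58
tool_pos: [0.471, -0.1615, 0.1629]
eef_rot: [0.693, 0.721, -0.0, 0.0]
contact_force: [1.7, 0.2, 0.3]
opening: 1.005
finger_force: 0.0
```

>>> step_arm(
  steps=[
    [-5,0,0,0,0,0,-1],
    [-5,0,0,0,0,0,-1],
    [0,0,0,0,0,0,-1],
    [0,0,0,0,0,0,-1],
  ],
)

```text
clock: 20.08
tool_pos: [0.475, -0.2587, 0.1627]
eef_rot: [0.693, 0.721, 0.0, -0.0]
contact_force: [0.3, 1.3, -0.6]
opening: 0.996
finger_force: 0.0
```

```bash
python3 - <<'E'
from h import *
from plant import r
to(r,455,-264.6,36,2.3)
s=r.snapshot("wrist"); w=s
H=hsv(s); h,sa,v=[H[...,i].astype(int) for i in range(3)]
m=(sa<50)&(v>150); m[285:]=0
for k in blobs(m,150):
    a=rect(s,k,.052)
    if a[1]<60: print(cv2.boundingRect(k),a)
s=r.snapshot("side")
o=np.zeros((600,640,3),np.uint8);o[:400]=w["pixels"];o[400:,:400]=cv2.resize(s["pixels"][120:220,180:380],None,fx=2,fy=2)
cv2.imwrite("pics/w8.png",o[:,:,::-1])
H=hsv(s); h,sa,v=[H[...,i].astype(int) for i in range(3)]
for k in blobs(((h<4)|(h>176))&(sa>160)&(v>100),30):print(cv2.boundingRect(k),rect(s,k,.044))
E
```

```text
clock 20.07 pos [ 475.  -258.7  162.7] yaw 2.3 q7 -0.15 F [ 0.3  1.3 -0.6] op 87.7 -> shift cm [-0.52 -2.02 12.67] turn [-0.  -0.1  0. ]
(277, 196, 35, 34) (array([ 455. , -266.1]), 28.4, 27.8, 47.4)
(59, 7, 86, 19) (array([ 317.7, -127.8]), 58.3, 10.6, 3.4)
(231, 246, 16, 19) (array([358. , -64.6]), 43.9, 20.9, 51.0)
(248, 183, 16, 16) (array([460.8,  79.2]), 42.8, 22.0, -87.7)
```

View pics/w8.png

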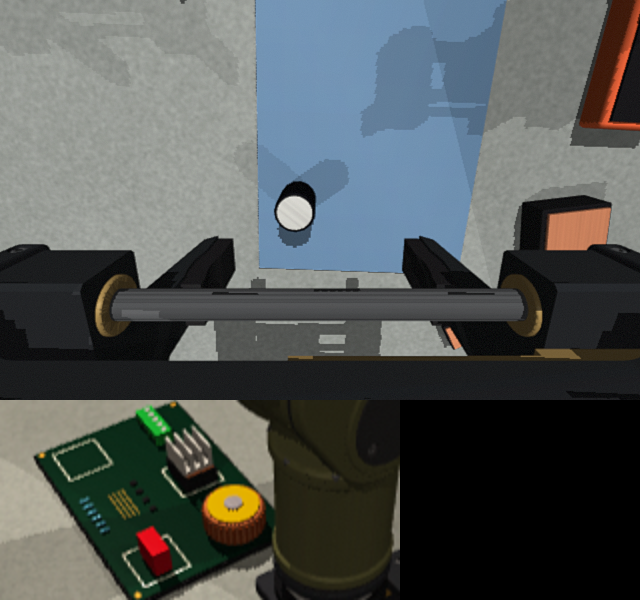

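The wrist view shows the can's silver top at (294,213), which puts it at (455,-265.5). The inset shows the red capacitor upright in its square at (461,79). Fetching the can.

>>> step_arm(
  steps=[
    [-0.6,-2,0,0,0,0,-1],
    [0,0,5,0,0,0,-1],
    [0,0,5,0,0,0,-1],
    [0,0,2.7,0,0,0,-1],
    [0,0,0,0,0,0,1],
    [0,0,0,0,0,0,1],
    [0,0,0,0,0,0,1],
    [0,0,0,0,0,0,1],
  ],
  force=20,
)

```text
clock: 21.18
tool_pos: [0.456, -0.2666, 0.0367]
eef_rot: [0.693, 0.721, 0.0, 0.001]
contact_force: [-0.1, 0.1, 0.4]
opening: 0.57
finger_force: 0.0
```

>>> step_arm(
  steps=[
    [0,0,0,0,0,0,1],
    [0,0,0,0,0,0,1],
    [0,0,-3,0,0,0,1],
    [0,0,-5,0,0,0,1],
    [0,0,-5,0,0,0,1],
    [0,0,0,0,0,0,1],
  ],
)

```text
clock: 21.92
tool_pos: [0.4574, -0.2669, 0.1688]
eef_rot: [0.693, 0.721, 0.001, 0.003]
contact_force: [-0.5, -0.1, -0.6]
opening: 0.392
finger_force: 20.0
```

```bash
python3 - <<'E'
from h import *
from plant import r
to(r,452,290.3,165,2.3)
E
```

```text
clock 21.93 pos [ 457.4 -266.9  168.8] yaw 2.3 q7 -0.15 F [-0.5 -0.1 -0.6] op 34.5 -> shift cm [55.7   1.66  0.24] turn [ 0.4  0.2 -0. ]
```

>>> step_arm(
  steps=[
    [4,0.1,0,0,0,0,1],
    [6,0.2,0,0,0,0,1],
    [6,0.2,0,0,0,0,1],
    [6,0.2,0,0,0,0,1],
    [6,0.2,0,0,0,0,1],
    [6,0.2,0,0,0,0,1],
    [6,0.2,0,0,0,0,1],
    [6,0.2,0,0,0,0,1],
  ],
)

```text
clock: 22.92
tool_pos: [0.4512, 0.1954, 0.1645]
eef_rot: [0.693, 0.721, -0.001, -0.0]
contact_force: [0.3, -0.5, -1.0]
opening: 0.39
finger_force: 20.0
```

>>> step_arm(
  steps=[
    [5.5,0.1,0,0,0,0,1],
    [4,0.1,0,0,0,0,1],
    [0,0,0,0,0,0,1],
    [0,0,0,0,0,0,1],
  ],
)

```text
clock: 23.42
tool_pos: [0.4497, 0.2874, 0.1645]
eef_rot: [0.693, 0.721, -0.002, 0.0]
contact_force: [-0.3, 0.2, -0.9]
opening: 0.394
finger_force: 20.0
```

```bash
python3 - <<'E'
from h import *
from plant import r
to(r,452,289.8,45,2.3)
E
```

```text
clock 23.43 pos [449.7 287.4 164.5] yaw 2.3 q7 -1.13 F [-0.3  0.2 -0.9] op 34.7 -> shift cm [ 0.27  0.26 11.95] turn [-0.1  0.2 -0. ]
```

>>> step_arm(
  steps=[
    [0.2,0.2,5,0,0,0,1],
    [0,0,4,0,0,0,1],
    [0,0,2.3,0,0,0,1],
    [0,0,0.7,0,0,0,1],
    [0,0,0,0,0,0,1],
    [0,0,0,0,0,0,1],
  ],
)

```text
clock: 24.18
tool_pos: [0.4528, 0.2911, 0.0466]
eef_rot: [0.693, 0.721, 0.001, 0.0]
contact_force: [0.2, -0.2, -1.4]
opening: 0.388
finger_force: 20.0
```

>>> step_arm(
  steps=[
    [0,0,0,0,0,0,-0.1],
    [0,0,0,0,0,0,-0.1],
    [0,0,0,0,0,0,-0.1],
    [0,0,0,0,0,0,-0.1],
    [0,0,-3,0,0,0,-0.3],
    [0,0,-5,0,0,0,-1],
    [0,0,-5,0,0,0,-1],
    [0,0,-5,0,0,0,-1],
  ],
)

```text
clock: 25.18
tool_pos: [0.4519, 0.2908, 0.2273]
eef_rot: [0.693, 0.721, -0.0, 0.0]
contact_force: [1.1, -0.1, 0.0]
opening: 0.966
finger_force: 0.0
```

>>> step_arm(
  steps=[
    [-6,0,0,0,0,0,-1],
    [-6,0,0,0,0,0,-1],
    [-6,0,0,0,0,0,-1],
    [-6,0,0,0,0,0,-1],
    [-6,0,0,0,0,0,-1],
    [-6,0,0,0,0,0,-1],
    [-6,0,0,0,0,0,-1],
    [-6,0,0,0,0,0,-1],
  ],
)

```text
clock: 26.18
tool_pos: [0.4712, -0.1905, 0.2258]
eef_rot: [0.693, 0.721, 0.0, 0.0]
contact_force: [1.5, -0.4, -0.5]
opening: 0.999
finger_force: 0.0
```

```bash
python3 - <<'E'
from h import *
from plant import r
to(r,452,289.8,45,2.3)
s=r.snapshot("side");t=r.snapshot("top")
o=np.zeros((600,640,3),np.uint8);o[:360,:560]=cv2.resize(s["pixels"][115:235,195:382],(560,360),interpolation=2);o[360:,:320]=cv2.resize(t["pixels"][175:295,140:300],(320,240),interpolation=2)
cv2.imwrite("pics/f.png",o[:,:,::-1])
for n,s in(("side",s),("top",t)):
    H=hsv(s); h,sa,v=[H[...,i].astype(int) for i in range(3)]
    for k in blobs((sa<75)&(v>110),20):
        a=rect(s,k,.06)
        if 400<a[0][0]<620 and 50<a[0][1]<330 and a[1]<70: print(n,cv2.boundingRect(k),a,"z64",rect(s,k,.064))
    for k in blobs(((h<4)|(h>176))&(sa>160)&(v>100),30):print(n,"red",rect(s,k,.044))
    for k in blobs((h>108)&(h<125)&(sa>150),60):
        a=rect(s,k,.017)
        if a[0][1]>0: print(n,"spool",a)
E
```

```text
clock 26.18 pos [ 471.2 -190.5  225.8] yaw 2.3 q7 -0.2 F [ 1.5 -0.4 -0.5] op 87.9 -> shift cm [4.807e+01 1.000e-02 1.808e+01] turn [0. 0. 0.]
side red (array([358.8, -63.5]), 41.1, 20.8, 50.0)
top red (array([363.2, -53.8]), 33.6, 16.8, 51.2)
top red (array([461. ,  79.2]), 38.9, 19.1, 89.1)
top spool (array([747.1,  91.4]), 42.4, 42.4, -63.9)
```

View pics/f.png

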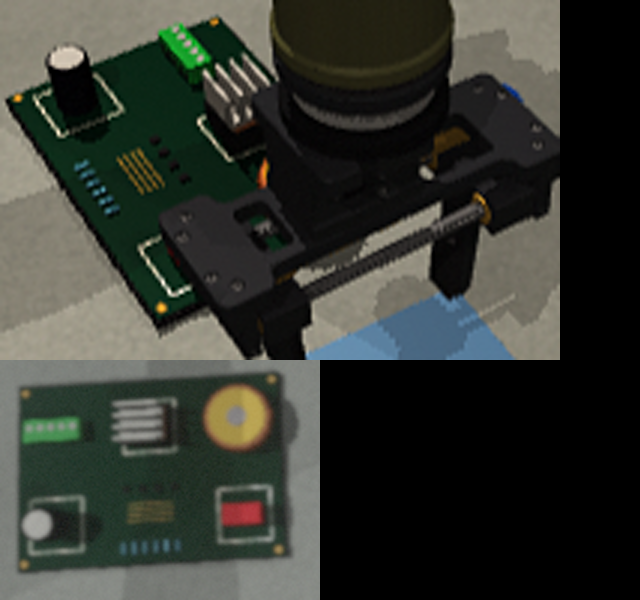

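The view shows the can upright in the front-left square, the sink on the module, and the red capacitor centred. The sink and can look shifted left in the top view, which I expect is parallax. I'll move the hand clear and check by numbers.

>>> step_arm(
  steps=[
    [-5,0,0,0,0,0,-1],
    [-5,0,0,0,0,0,-1],
    [-5,0,0,0,0,0,-1],
    [-5,0,0,0,0,0,-1],
    [0,0,0,0,0,0,-1],
    [0,0,0,0,0,0,-1],
    [0,0,0,0,0,0,-1],
  ],
)

```text
clock: 27.15
tool_pos: [0.48, -0.3863, 0.2259]
eef_rot: [0.692, 0.722, 0.0, -0.0]
contact_force: [-0.3, 0.2, 0.6]
opening: 0.999
finger_force: 0.0
```

```bash
python3 - <<'E'
from h import *
from plant import r
print(r.get_state()["tool_pos"])
for n in("side","top"):
    s=r.snapshot(n);H=hsv(s); h,sa,v=[H[...,i].astype(int) for i in range(3)]
    reg=np.zeros(v.shape,bool)
    if n=="side": reg[125:215,200:310]=1
    else: reg[185:275,152:282]=1
    for th in (90,130):
      for k in blobs(reg&(sa<90)&(v>th),20):
        x,y,w,hh=cv2.boundingRect(k)
        if w<60: print(n,th,(x,y,w,hh),"z60",rect(s,k,.06),"z64",rect(s,k,.064))
    cv2.imwrite(f"pics/end_{n}.png",cv2.resize(s["pixels"][115:235,195:345] if n=="side" else s["pixels"][175:285,145:290],None,fx=5,fy=5,interpolation=2)[:,:,::-1])
    for k in blobs(((h<4)|(h>176))&(sa>160)&(v>100),30):print(n,"red",rect(s,k,.044))
E
```

```text
[ 0.47997088 -0.3862605   0.2259398 ]
side 90 (274, 203, 36, 12) z60 (array([500. , -22.9]), 72.9, 30.6, -30.6) z64 (array([498.6, -26.1]), 72.5, 30.4, -30.6)
side 90 (241, 193, 18, 21) z60 (array([427.8,  36.2]), 59.9, 19.1, 88.4) z64 (array([426.8,  32.6]), 59.5, 18.9, 88.4)
side 90 (261, 187, 15, 21) z60 (array([472.2,  35.6]), 60.8, 21.3, 76.3) z64 (array([471. ,  32.1]), 60.5, 21.1, 76.3)
side 90 (292, 168, 9, 7) z60 (array([560.3,  72.7]), 19.8, 18.3, 61.8) z64 (array([558.6,  69. ]), 19.7, 18.2, 61.8)
side 90 (200, 155, 40, 60) z60 (array([359.9, 127.5]), 218.2, 70.5, -87.7) z64 (array([359.4, 123.4]), 216.9, 70.1, -87.7)
side 90 (261, 153, 12, 16) z60 (array([515.7, 139.1]), 58.8, 8.8, 87.3) z64 (array([514.3, 134.9]), 58.4, 8.7, 87.3)
side 90 (206, 144, 12, 17) z60 (array([415.7, 232.5]), 61.4, 14.8, 84.2) z64 (array([414.8, 227.8]), 61.0, 14.7, 84.2)
side 90 (262, 138, 14, 20) z60 (array([543.2, 179.6]), 75.7, 9.5, 85.8) z64 (array([541.6, 175.2]), 75.3, 9.4, 85.8)
side 90 (273, 125, 37, 41) z60 (array([627.4, 164.4]), 176.3, 73.7, -87.5) z64 (array([625.3, 160. ]), 175.2, 
[... 1429 characters left out ...]
.2, 0.4)
top 90 (196, 194, 26, 21) z60 (array([562.3, 190.5]), 53.4, 43.8, -86.6) z64 (array([561.7, 189.4]), 53.1, 43.6, -86.6)
top 90 (152, 185, 40, 3) z60 (array([603.9, 271.9]), 84.9, 4.4, 89.0) z64 (array([603.2, 270.3]), 84.5, 4.4, 89.0)
top 130 (152, 251, 13, 13) z60 (array([452.8, 293.2]), 24.6, 24.5, 46.3) z64 (array([452.7, 291.6]), 24.5, 24.4, 46.3)
top 130 (153, 206, 13, 6) z60 (array([555.3, 296.5]), 26.0, 8.7, -85.2) z64 (array([554.7, 294.9]), 25.9, 8.6, -85.2)
top 130 (253, 198, 10, 10) z60 (array([564.7,  85. ]), 19.5, 19.3, -1.0) z64 (array([564. ,  84.4]), 19.4, 19.2, -1.0)
top red (array([362.8, -54.1]), 35.2, 17.1, 51.2)
top red (array([461.8,  80.2]), 36.5, 21.3, -89.7)
```

View pics/end_side.png

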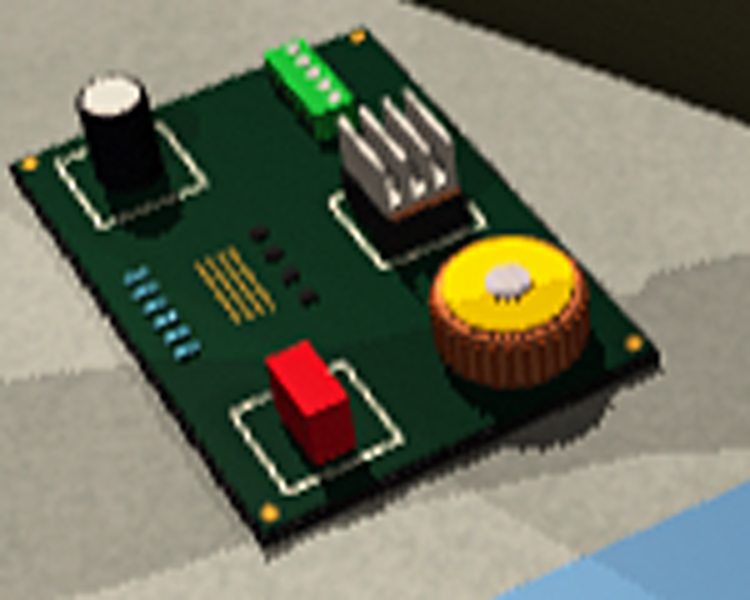

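View pics/end_top.png

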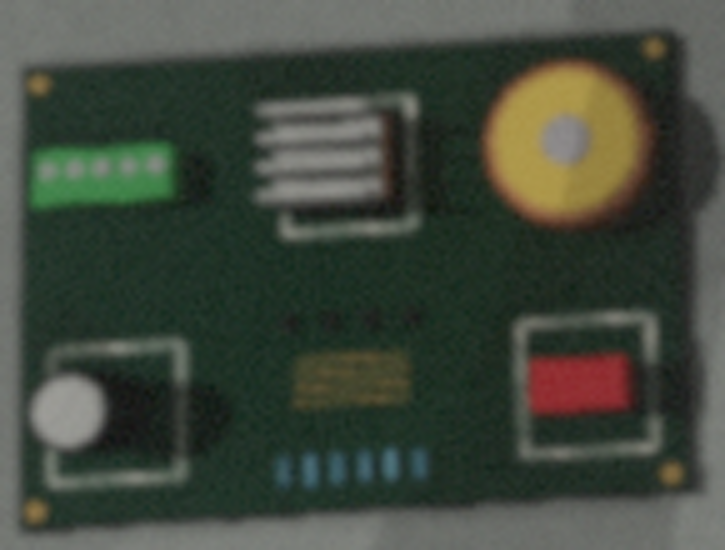

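Both views show all four parts upright and centred. The can is at (453,293) against a target of (452,290). The film capacitor is at (461,79) against (461,80.5). The sink is within about 4 mm of the module's centre. Handing in.

```bash
python3 -c "
from plant import r
print(r.finish_job())"
```

```text
the job is handed in; nothing more can be done
None
```

I placed the module, heat sink, red film capacitor and black can upright in their squares, about 4 mm or less off centre in the last camera views, never touched the spool or meter, and handed the job in at about 27 s; no verdict came back.

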